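Bring the extraction hood over the brake pad and hold its sprung gate half open

TASK

Slide the extraction hood's carriage along its rail, with its gate left shut, until it is against the end stop, so that the hood stands over the brake pad. Then draw the spring-closed gate open against its spring to half of its travel, where its pointer meets the thick middle mark, never more than three quarters open, and hold it steady there with the carriage still at the stop: the program finishes while the gripper is holding the gate. Leave the brake pad and the other things lying about where they are.

Things in the scene. Friction and masses are not known exactly. Their poses are not given: they have to be found in the camera images.
- extractor: fixed base of the extraction unit: grey foot plate 90 x 385 x 10 mm with a steel rail. Origin on the bench near its middle; y runs along the rail to the end stop (dark block 60 x 20 mm, 54 high, rubber buffer, at the +y end), -x points roughly to the robot, z up. Place and yaw vary. A grey plate beside the stop end, on the +x side, carries the brake pad
- carriage (a joint): slide of the aluminium carriage (saddle 90 x 160 mm, top 50 mm above the bench) along the base's +y axis, in m: 0 at the end away from the stop, 0.160 hard against the end stop. It starts between 0.02 and 0.10. About 3 N of friction; it stays where it is left
- push_post (a point): point on the axis of the carriage's upright black round post (diameter 20 mm, flared foot 34 mm across and 10 mm high, post top 116 mm above the bench); the point is 97 mm above the bench, 19 mm below the post's top. Push or grip the post to slide the carriage. It moves with the carriage; axes as the base's
- gate (a joint): slide of the steel gate plate in the hood, in m: 0 shut (its spring holds it there), grows as the gate is drawn along the carriage's -x axis, 0.060 fully open; half travel is 0.030. The spring pulls back with about 2.7 N shut, 8 N at half travel and 13.5 N fully open; let go, it shuts at once
- gate_lug (a point): centre (95 mm above bench) of the gate's handle, an upright steel lug 12 mm thick along x, 30 wide along y, 54 to 112 mm above bench. Shut: 49 mm clear of the housing behind it (+x; its pipe stub is 90 mm high) and 95 mm in +y, 15 mm in -x of the push post. A black pointer beside the lug runs along a scale with marks at shut, half (widest mark) and fully open. Moves with gate; axes as base
- worn_pad: dark brake pad 53 x 146 x 17 mm lying on the plate at the stop end, under where the hood arrives (11 mm clear below it); origin at the centre of its underside. Not to be moved
- spare_bearing: ball bearing, diameter 52, 15 mm high, lying on the bench behind the rail; bystander, origin at the centre of its underside
- plug: spark plug 24 x 96 x 20 mm lying on the bench behind the rail; bystander, origin under its middle
- brush: paint brush with wooden handle 47 x 219 x 17 mm lying in front of the rail's stop end; bystander, origin under its middle
- sand_block: green sanding block 66 x 125 x 30 mm on the bench to the left; bystander, origin under its middle
- nut: large hexagon nut 29 x 26 x 13 mm on the bench; bystander, origin under its middle

How it is judged:
By the outcome, as a careful person would: the job done as asked, in the order asked, and still so for the second after the job is handed in, while the arm keeps its last pose, push and grip.
It also fails if it takes over 40 s, if anything falls off the work surface, if the arm or the gripper's body presses on something with over 40 N, if the wrist force passes 120 N, or if a joint passes its speed limit or range.

ROBOT

A 6-joint arm with a two-finger parallel gripper is mounted at the origin on a cart in front of the work surface, level with it; the furniture and walls round the work are solid. World frame = base frame: x ahead of the robot, y to its left, z up, the work surface at z = 0. Lengths are in m, angles in rad, forces in N, time in s.
With the tool pointing down it reaches from about 0.35 to 0.85 m from the base axis. Payload 8.1 kg.
Tool frame: the origin (TCP) lies midway between the tips of the shut fingers; the grasp point (between the pads) lies 19 mm behind it; z points along the fingers, y is the line along which they close (so a half turn about z gives the same grasp; the last joint's range is limited). The gripper opens to 93 mm and grips with 3 to 60 N. Pads are 15 mm wide; open, the fingers measure 128 mm over their backs; the gripper's body (75 mm by 188 mm) begins 65 mm behind the grasp point.
Start: joints at [1.091, 0.13, 1.488, -0, 1.523, -0.085], TCP at [0.231, 0.554, 0.219] pointing down, gripper open.
Joint ranges: [-2.96, 2.96], [-0.89, 2.26], [0.02, 2.5], [-1.34, 4.48], [0, 2.73], [-2.66, 2.66]. Speed limits (rad/s): [2.39, 2.39, 2.79, 3.14, 3.14, 3.14].

INTERFACE

Orientations are given as a rotation vector (axis times angle).
In Python, from plant import get_state, eyes, workorder gives the robot as it stands.
- The arm moves only by the shell command python3 -m pendant 'ROWS'. ROWS is JSON, a list of rows, each a list of 3 entries, a list of its own where there are three numbers: the opening, from -1 (shut) to 1 (fully open), then the shift along the tool's x, y, z each as a share of 20 mm, from -1 to 1, then the turn about the tool's z as a share of 8 degrees, from -1 to 1. A call has 1 to 12 rows; each row shifts and turns the commanded pose from where the row before left it, along the tool's axes as they then stand; what a row does not reach is not made up. A row lasts 1/8 s, in which the tool goes at most 62.5 mm and 10.7 degrees, less where a joint would pass 70% of its speed; a pose out of reach is approached as far as the arm can. A call with a number of a shift or a turn outside -1 to 1 is refused whole. A call with a gripper value outside its range is refused whole. The fingers move at their own pace and stop on an object; the grip force is fixed at half the most. Time passes only in rows, so rows that do not move let the fingers close. It gives the time, the measured TCP pose, the force, the opening and the grip force at its end, in the units of the state.
- get_state(): the state, without advancing time (a new reading comes with each control period).
- eyes.read_camera(name): name is "side" or "top"; returns the picture (400x640x3 uint8, red, green, blue); there is no depth.
- eyes.camera_params(name): a dict with "mtx" (3x3 intrinsics, pixels), "eye" and "attitude" of the camera in the world. Camera axes: x right, y down, z forward; pixel columns grow to the right and rows downward; lengths in m; the calibration is good to about 2 mm. A picture is of the moment at which its call begins. camera_params takes no time and is no camera call.
- workorder.finish_job(): hands the job in; it is judged then, once.
The state is a dict: "time": time; "joint_pos": joint angles; "dq": joint speeds; "tau": joint torques, N m; "eef_pos": TCP position; "tool_rot": TCP orientation; "ft_force": force on the tool from outside, world axes, zero at the start; "moment": the same for the moment, N m; "finger_gap": opening from 0.0 (shut) to 1.0 (fully open); "gripper_force": force on a finger pad.
Only numpy, scipy, OpenCV 4.12 (cv2) and the standard library are available. Lean on these libraries where they do the work, as an engineer would, in place of code of your own. Each camera call takes 0.05 s, during which the arm holds its last target. There are 200 camera calls.

## Working session

There is one attempt and no reset: what is moved stays moved. The work goes in short steps, Python scripts to look and compute and a shell command to move; the robot and the scene stay as the last step left them, time stands still between calls to the robot, and variables do not carry over. Pictures are saved under pics/ and viewed, at most 10 in all, crops included, and the job is handed in when it is done.

```bash
mkdir -p pics; ls; python3 - <<'E'
from plant import get_state, eyes, workorder
import cv2
s=get_state(); print(s)
for n in ("side","top"):
    im=eyes.read_camera(n); cv2.imwrite(f"pics/{n}0.png",im[:,:,::-1]); print(n,eyes.camera_params(n))
E
```

```text
pics
{'time': 0.0, 'joint_pos': array([ 1.09061862e+00,  1.31133371e-01,  1.48925261e+00,  1.38537572e-05,
        1.52296525e+00, -8.53905543e-02]), 'dq': array([-0.00013191,  0.00177889,  0.00132958,  0.00065379,  0.00073128,
       -0.00068247]), 'tau': array([-2.68319181e-04, -5.59826124e+01, -4.91785347e+01,  7.66675291e-02,
        3.48923996e-02, -1.87424198e-04]), 'eef_pos': array([0.23048419, 0.55337573, 0.21761867]), 'tool_rot': array([-6.16012883e-01, -3.08009077e+00,  2.64616341e-03]), 'ft_force': array([-0.4020968 , -0.01077842,  0.48516183]), 'moment': array([-0.01214303,  0.00244745, -0.04241295]), 'gripper_force': 0.0, 'finger_gap': 1.001879072584736}
side {'mtx': array([[471.22039414,   0.        , 320.13349454],
       [  0.        , 471.22039414, 199.77242785],
       [  0.        ,   0.        ,   1.        ]]), 'eye': array([ 0.09603909, -0.80486013,  0.85146881]), 'attitude': array([-2.22610999,  0.58946567, -0.27631603])}
top {'mtx': array([[493.25797567,   0.        , 319.99819602],
       [  0.        , 493.25797567, 192.33329916],
       [  0.        ,   0.        ,   1.        ]]), 'eye': array([0.21947281, 0.12597187, 1.47827795]), 'attitude': array([-1.5792809 ,  2.55514687, -0.30846728])}
```

View pics/top0.png

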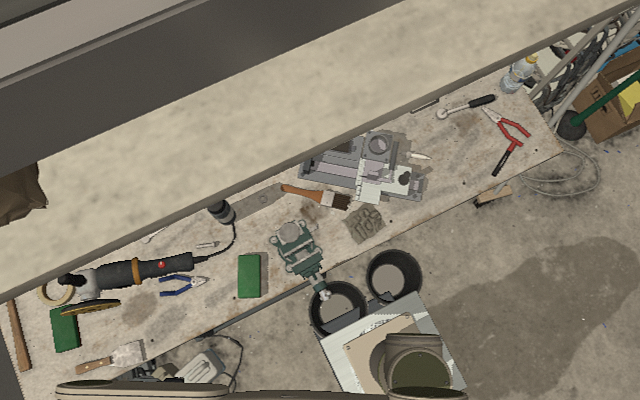

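View pics/side0.png

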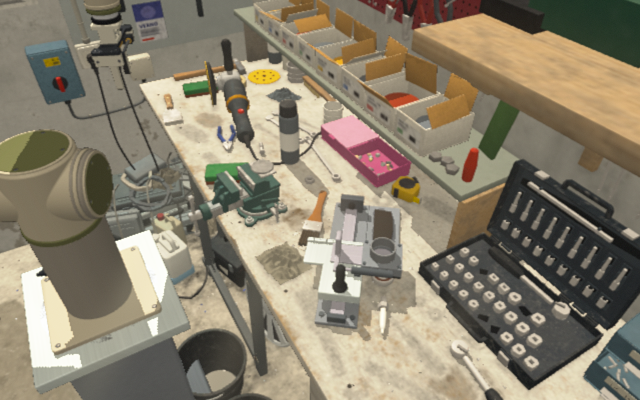

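The top view shows the extractor around (365,165), with the black post near (404,180), the lug/scale on the pale carriage and the brush at (315,195). The side view shows it at (350,260), with the black post at (340,280). I'll zoom in on both.

```bash
python3 - <<'E'
import cv2,numpy as np
a=cv2.imread("pics/top0.png")[115:225,270:450]; b=cv2.imread("pics/side0.png")[180:340,285:425]
cv2.imwrite("pics/ctop.png",cv2.resize(a,None,fx=4.4,fy=4.4,interpolation=cv2.INTER_CUBIC))
cv2.imwrite("pics/cside.png",cv2.resize(b,None,fx=3.75,fy=3.75,interpolation=cv2.INTER_CUBIC))
E
```

```text
(no output)
```

View pics/ctop.png

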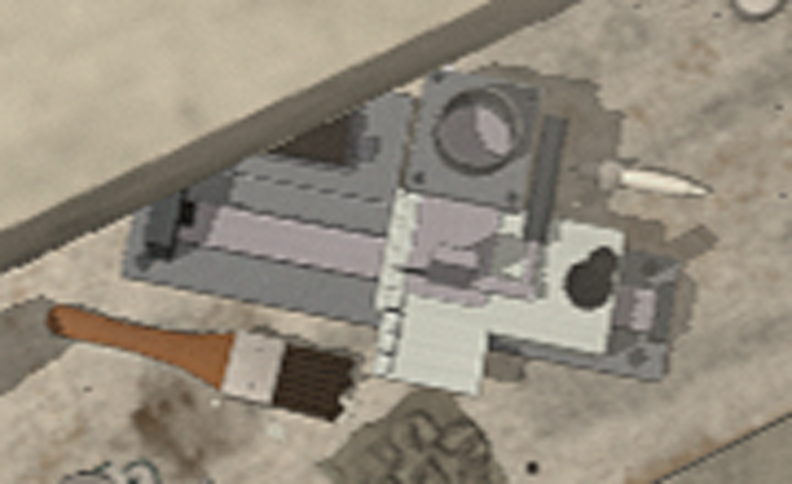

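View pics/cside.png

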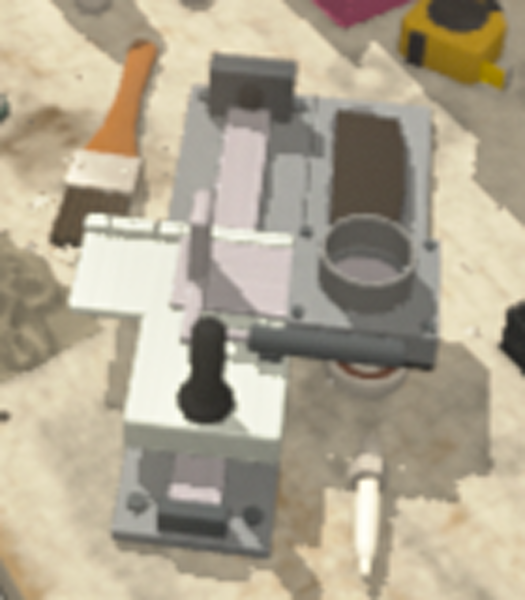

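The crops show the post top at about (407,174) in top and (340,267) in side. The lug is at about (373,177) in top and (338,233) in side. The foot plate's robot-side edge runs (298,178)–(420,201) in top and (336,203)–(315,324) in side. The end stop is at the left and the gate is shut. The shelf edge covers part of the top view.

```bash
cat > h.py <<'E'
import numpy as np, cv2
from scipy.spatial.transform import Rotation as R
from plant import get_state, eyes
P={n:eyes.camera_params(n) for n in("side","top")}
def ray(n,u,v):
    p=P[n]; d=R.from_rotvec(p["attitude"]).apply(np.linalg.inv(p["mtx"])@[u,v,1]); return p["eye"],d/np.linalg.norm(d)
def onz(n,uv,z):
    e,d=ray(n,*uv); return e+d*(z-e[2])/d[2]
def tri(a,b):
    e1,d1=ray("top",*a); e2,d2=ray("side",*b)
    t=np.linalg.lstsq(np.c_[d1,-d2],e2-e1,rcond=None)[0]; p,q=e1+t[0]*d1,e2+t[1]*d2
    return (p+q)/2,np.linalg.norm(p-q)
def proj(n,X):
    p=P[n]; c=R.from_rotvec(p["attitude"]).inv().apply(np.atleast_2d(X)-p["eye"]); x=c@p["mtx"].T; return x[:,:2]/x[:,2:]
E
python3 - <<'E'
from h import *
np.set_printoptions(precision=4,suppress=True)
print(R.from_rotvec(P["top"]["attitude"]).as_matrix())
tc=lambda x,y:(270+x/4.4,115+y/4.4); sc=lambda x,y:(285+x/3.75,180+y/3.75)
print("post",tri(tc(605,260),sc(208,325)),onz("top",tc(605,260),.116),onz("side",sc(208,325),.116))
print("lugtop",onz("side",sc(200,197),.112),onz("top",tc(455,268),.112))
f0,f1=onz("top",tc(122,278),.01),onz("top",tc(660,380),.01); print("front",f0,f1,np.linalg.norm(f0-f1))
g0,g1=onz("side",sc(190,88),.01),onz("side",sc(112,540),.01); g2=onz("side",sc(270,552),.01); print("fr side",g0,g1,g2,np.linalg.norm(g0-g1),np.linalg.norm(g2-g1))
for a,b in((f0,f1),(g0,g1)):
    d=a-b; print("yaw of +y",np.degrees(np.arctan2(-d[0],d[1])))
E
```

```text
[[-0.4475 -0.8694  0.2094]
 [-0.8943  0.4342 -0.1086]
 [ 0.0035 -0.2359 -0.9718]]
post (array([ 0.4505, -0.2755,  0.1164]), np.float64(0.0032678668207912747)) [ 0.449 -0.275  0.116] [ 0.4525 -0.2754  0.116 ]
lugtop [ 0.5023 -0.1859  0.112 ] [ 0.4888 -0.1858  0.112 ]
front [0.6067 0.0032 0.01  ] [ 0.3742 -0.2985  0.01  ] 0.3809265926928447
fr side [ 0.6098 -0.0027  0.01  ] [ 0.375  -0.3061  0.01  ] [ 0.4472 -0.3561  0.01  ] 0.38365092893711816 0.08784093889042505
yaw of +y -37.62669934721329
yaw of +y -37.73833564677727
```

```bash
python3 - <<'E'
from h import *
np.set_printoptions(precision=4,suppress=True)
# shelf edge plane from top view against side-view edge pixels
e,d1=ray("top",270,176); _,d2=ray("top",402,115); n=np.cross(d1,d2)
for uv in((415,30),(418,50),(500,85)):
    o,d=ray("side",*uv); print("shelf",o+d*(n@(e-o))/(n@d))
print("bottle",tri((222,212),(289,103)),"vise",tri((293,226),(262,165)), tri((293,226),(250,190)))
s=get_state(); M=R.from_rotvec(s["tool_rot"]).as_matrix(); print(M)
yaw=np.radians(-37.7); u=np.array([-np.sin(yaw),np.cos(yaw),0]); v=np.array([np.cos(yaw),np.sin(yaw),0])
for t in(v,-v): 
    b=M.T@t; print("turn about tool z to bring tool y on target", np.degrees(np.arctan2(-b[0],b[1])))
print("u,v",u,v, "joint",s["joint_pos"])
E
```

```text
shelf [ 0.4594 -0.3932  0.6431]
shelf [ 0.4667 -0.3951  0.6184]
shelf [ 0.4606 -0.5264  0.6337]
bottle (array([0.579 , 0.2335, 0.2013]), np.float64(0.03368824628173188)) vise (array([0.4501, 0.0867, 0.1416]), np.float64(0.011279596485672084)) (array([0.4372, 0.089 , 0.0747]), np.float64(0.06063980157522865))
[[-0.9231  0.3846 -0.0008]
 [ 0.3846  0.9231 -0.0015]
 [ 0.0001 -0.0016 -1.    ]]
turn about tool z to bring tool y on target 105.07889347048462
turn about tool z to bring tool y on target -74.9211065295154
u,v [0.6115 0.7912 0.    ] [ 0.7912 -0.6115  0.    ] joint [ 1.0906  0.1311  1.4892 -0.      1.523  -0.0854]
```

```bash
python3 - <<'E'
from h import *
np.set_printoptions(precision=3,suppress=True)
for z in(.6,.8,.9,1.0,1.1,1.2):
    a,b=onz("top",(270,176),z),onz("top",(100,247),z); print(z,a[:2],b[:2],proj("side",[a,b]).round().tolist())
E
```

```text
0.6 [0.478 0.097] [0.494 0.423] [[258.0, -36.0], [208.0, -71.0]]
0.8 [0.419 0.103] [0.432 0.356] [[212.0, -168.0], [173.0, -177.0]]
0.9 [0.39  0.107] [0.4   0.322] [[181.0, -257.0], [150.0, -249.0]]
1.0 [0.36 0.11] [0.369 0.288] [[143.0, -367.0], [120.0, -341.0]]
1.1 [0.331 0.113] [0.338 0.254] [[94.0, -508.0], [80.0, -463.0]]
1.2 [0.301 0.117] [0.307 0.22 ] [[29.0, -697.0], [25.0, -632.0]]
```

```bash
python3 -m pendant '[[1,[-0.8,-1,0],0],[1,[-0.8,-1,0],0],[1,[-0.8,-1,0],0],[1,[-0.8,-1,0],0],[1,[-0.8,-1,0],0],[1,[-0.8,-1,0],0],[1,[-0.8,-1,0],0],[1,[-0.8,-1,0],0],[1,[-0.8,-1,0],0],[1,[-0.8,-1,0],0],[1,[-0.8,-1,0],0],[1,[-0.8,-1,0],0]]'; python3 -m pendant '[[1,[-0.8,-1,0],0],[1,[-0.8,-1,0],0],[1,[-0.8,-1,0],0],[1,[-0.8,-1,0],0],[1,[-0.8,-1,0],0],[1,[-0.8,-1,0],0],[1,[-0.7,-1,0],0],[1,[-0.7,-1,0],0],[1,[-0.7,-1,0],0],[1,[-0.7,-1,0],0],[1,[-0.7,-1,0],0],[1,[-0.7,-1,0],0]]'
```

```text
time: 1.6
eef_pos: [0.3156, 0.2575, 0.2183]
tool_rot: [-0.616, -3.08, 0.001]
ft_force: [0.3, -0.1, 0.9]
finger_gap: 1.001
gripper_force: 0.0
time: 3.1
eef_pos: [0.3894, -0.0331, 0.2183]
tool_rot: [-0.616, -3.08, -0.0]
ft_force: [1.4, -0.4, 0.4]
finger_gap: 0.999
gripper_force: 0.0
```

```bash
python3 -m pendant '[[1,[-0.75,-1,0],0],[1,[-0.75,-1,0],0],[1,[-0.75,-1,0],0],[1,[-0.75,-1,0],0],[1,[-0.75,-1,0],0],[1,[-0.75,-1,0],0],[1,[-0.75,-1,0],0],[1,[-0.75,-1,0],0],[1,[-0.75,-1,0],0],[1,[-0.75,-1,0],0],[0.3,[0,0,0],1]]'; python3 -m pendant '[[0.3,[0,0,0],1],[0.3,[0,0,0],1],[0.3,[0,0,0],1],[0.3,[0,0,0],1],[0.3,[0,0,0],1],[0.3,[0,0,0],1],[0.3,[0,0,0],1],[0.3,[0,0,0],1],[0.3,[0,0,0],1],[0.3,[0,0,0],1],[0.3,[0,0,0],1],[0.3,[0,0,0],1.0]]'; python3 -m pendant '[[0.3,[0,0,0],0.13],[0.3,[0,0,0],0]]'; python3 - <<'E'
from h import *
np.set_printoptions(precision=3,suppress=True)
s=get_state(); M=R.from_rotvec(s["tool_rot"]).as_matrix(); print(M,s["joint_pos"])
yaw=np.radians(-37.7); v=np.array([np.cos(yaw),np.sin(yaw),0]); print(np.degrees(np.arctan2(-(M.T@v)[0],(M.T@v)[1])), M.T@(np.array([.4505,-.2755,.088])-s["eef_pos"])/.02)
a=cv2.cvtColor(eyes.read_camera("side"),4)[140:340,255:455]; b=cv2.cvtColor(eyes.read_camera("top"),4)[90:230,270:470]
cv2.imwrite("pics/c2.png",np.hstack([cv2.resize(a,(400,400)),cv2.resize(b,(400,280),interpolation=2).__class__ and cv2.copyMakeBorder(cv2.resize(b,(400,280)),0,120,0,0,0)]))
E
```

```text
time: 4.47
eef_pos: [0.4508, -0.2759, 0.2179]
tool_rot: [-0.835, -3.027, -0.0]
ft_force: [0.1, 0.4, -0.7]
finger_gap: 0.936
gripper_force: 0.0
time: 5.98
eef_pos: [0.4508, -0.2744, 0.2181]
tool_rot: [-2.809, -1.404, 0.001]
ft_force: [-0.4, 0.0, 0.0]
finger_gap: 0.651
gripper_force: 0.0
time: 6.22
eef_pos: [0.4509, -0.2745, 0.2184]
tool_rot: [-2.817, -1.389, 0.0]
ft_force: [0.4, -0.5, 0.2]
finger_gap: 0.653
gripper_force: 0.0
[[ 0.609  0.793 -0.   ]
 [ 0.793 -0.609  0.   ]
 [-0.    -0.    -1.   ]] [-0.644 -0.064  1.688 -0.     1.519  0.011]
0.1870812485446383 [-0.052  0.015  6.52 ]
```

View pics/c2.png

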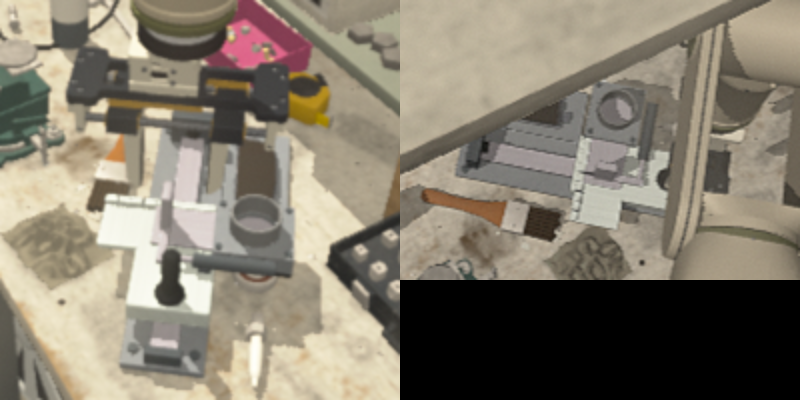

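The side view shows the open gripper above the post with its fingers along the rail's x axis, the post at crop (170,280) and the lug at (167,215). Next I'll descend onto the post and grip it.

```bash
python3 -m pendant '[[0.3,[0,0,1],0],[0.3,[0,0,1],0],[0.3,[0,0,1],0],[0.3,[0,0,1],0],[0.3,[0,0,1],0],[0.3,[0,0,0.8],0],[0.3,[0,0,0.7],0],[0.3,[0,0,0],0]]'
```

```text
time: 7.32
eef_pos: [0.4502, -0.274, 0.0871]
tool_rot: [-2.817, -1.385, 0.002]
ft_force: [-0.4, 0.1, -0.1]
finger_gap: 0.65
gripper_force: 0.0
```

```bash
python3 -m pendant '[[-1,[0,0,0],0],[-1,[0,0,0],0],[-1,[0,0,0],0],[-1,[0,0,0],0],[-1,[0,0,0],0],[-1,[0,0,0],0]]'
```

```text
time: 8.07
eef_pos: [0.4518, -0.2752, 0.089]
tool_rot: [2.818, 1.385, 0.002]
ft_force: [4.2, -3.1, -2.3]
finger_gap: 0.206
gripper_force: 30.0
```

```bash
python3 -m pendant '[[-1,[0.3,0.1,0],0],[-1,[0.6,0,0],0],[-1,[0.6,0,0],0],[-1,[0.6,0,0],0],[-1,[0.6,0,0],0]]'
```

```text
time: 8.7
eef_pos: [0.485, -0.2328, 0.0889]
tool_rot: [-2.819, -1.385, 0.003]
ft_force: [-5.6, -0.9, 4.6]
finger_gap: 0.208
gripper_force: 30.0
```

```bash
python3 - <<'E'
from h import *
# distance to stop: saddle +y edge (z .05) and stop in the first top/side pictures
tc=lambda x,y:(270+x/4.4,115+y/4.4); sc=lambda x,y:(285+x/3.75,180+y/3.75)
u=np.array([.6115,.7912,0]); o=np.array([.4505,-.2755,0])
for n,p in(("saddle+y top",onz("top",tc(385,300),.05)),("saddle side",onz("side",sc(185,222),.05)),("stop side top",onz("side",sc(252,85),.054)),("stop top front edge",onz("top",tc(195,230),.054))): print(n,(p-o)@u)
E
```

```text
saddle+y top 0.13358141336273224
saddle side 0.14095522419070053
stop side top 0.27275563454901136
stop top front edge 0.2698439298521445
```

```bash
python3 -m pendant '[[-1,[0.6,0,0],0],[-1,[0.6,0,0],0],[-1,[0.6,0,0],0],[-1,[0.5,0,0],0]]'; python3 -m pendant '[[-1,[0.25,0,0],0],[-1,[0.25,0,0],0]]'
```

```text
time: 9.2
eef_pos: [0.5135, -0.1964, 0.0889]
tool_rot: [-2.819, -1.385, 0.002]
ft_force: [-5.0, -0.3, 5.2]
finger_gap: 0.208
gripper_force: 30.0
time: 9.45
eef_pos: [0.5196, -0.1885, 0.0889]
tool_rot: [-2.819, -1.386, 0.001]
ft_force: [-5.0, -0.5, 4.9]
finger_gap: 0.207
gripper_force: 30.0
```

```bash
for i in 1; do :; done; python3 -m pendant '[[-1,[0.3,0,0],0],[-1,[0.2,0,0],0]]'; python3 -m pendant '[[-1,[0.2,0,0],0],[-1,[0,0,0],0]]';  python3 -m pendant '[[-1,[0.2,0,0],0],[-1,[0,0,0],0]]'
```

```text
time: 9.7
eef_pos: [0.5257, -0.1806, 0.0889]
tool_rot: [-2.819, -1.386, 0.001]
ft_force: [-4.6, -0.5, 5.8]
finger_gap: 0.204
gripper_force: 30.0
time: 9.95
eef_pos: [0.5285, -0.1772, 0.0889]
tool_rot: [-2.819, -1.386, 0.0]
ft_force: [-3.5, 1.8, 6.2]
finger_gap: 0.205
gripper_force: 30.0
time: 10.2
eef_pos: [0.5308, -0.1741, 0.0889]
tool_rot: [-2.819, -1.386, 0.0]
ft_force: [-3.2, 0.3, 5.9]
finger_gap: 0.207
gripper_force: 30.0
```

```bash
python3 -m pendant '[[-1,[0.2,0,0],0],[-1,[0.2,0,0],0]]'; python3 -m pendant '[[-1,[0.2,0,0],0],[-1,[0,0,0],0]]'
```

```text
time: 10.45
eef_pos: [0.5344, -0.1696, 0.0889]
tool_rot: [2.819, 1.385, -0.006]
ft_force: [-16.4, -14.1, 11.4]
finger_gap: 0.208
gripper_force: 30.0
time: 10.7
eef_pos: [0.5347, -0.1692, 0.0889]
tool_rot: [2.818, 1.383, -0.014]
ft_force: [-21.7, -17.9, 13.4]
finger_gap: 0.202
gripper_force: 30.0
```

Force rose to 28 N with the motion stopped, so the carriage is at the end stop. Now I'll release and lift.

```bash
python3 -m pendant '[[0.1,[-0.2,0,0],0],[0.1,[0,0,0],0],[0.1,[0,0,0],0],[0.1,[0,0,-1],0],[0.1,[0,0,-1],0],[0.1,[0,0,-0.7],0],[0.1,[0,0,0],0]]'; python3 - <<'E'
from h import *
np.set_printoptions(precision=3,suppress=True)
s=get_state(); M=R.from_rotvec(s["tool_rot"]).as_matrix()
u=np.array([.6115,.7912,0]); v=np.array([.7912,-.6115,0]); lug=np.array([.5346,-.1694,.076])+.095*u-.015*v
print(lug,M.T@(lug-s["eef_pos"])/.02)
a=cv2.cvtColor(eyes.read_camera("side"),4); b=cv2.cvtColor(eyes.read_camera("top"),4)
L=lug.copy(); L[2]=.112; print(proj("side",L),proj("top",L))
cv2.imwrite("pics/c3.png",np.hstack([cv2.resize(a[150:330,270:430],(400,450),interpolation=2),cv2.resize(b[90:270,260:420],(400,450),interpolation=2)]))
E
```

```text
time: 11.58
eef_pos: [0.5371, -0.1687, 0.1452]
tool_rot: [2.817, 1.384, 0.004]
ft_force: [0.3, 1.1, -0.7]
finger_gap: 0.55
gripper_force: 0.0
[ 0.581 -0.085  0.076] [ 4.64  -0.839  3.461]
[[344.254 195.415]] [[327.686 163.454]]
```

View pics/c3.png

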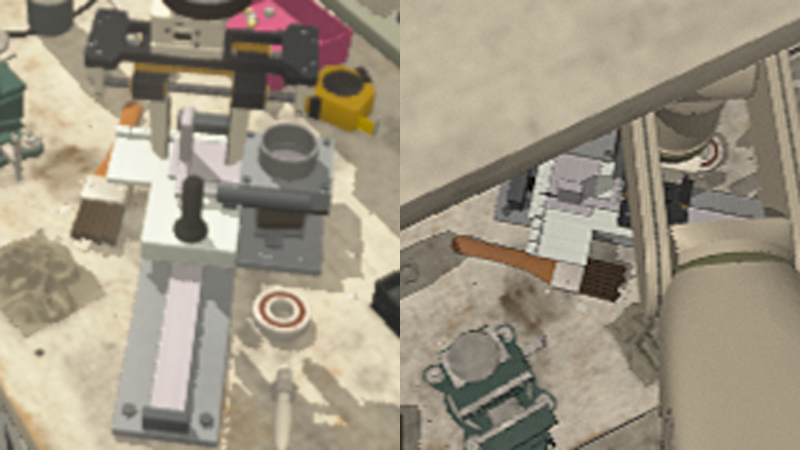

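The carriage is at the stop. The lug top at side pixel (345,195) matches the prediction of (344,195), and the gate is shut. Next I'll move over the lug and descend.

```bash
python3 -m pendant '[[0.1,[1,-0.2,0],0],[0.1,[1,-0.2,0],0],[0.1,[1,-0.2,0],0],[0.1,[1,-0.25,0],0],[0.1,[0.65,0,0],0],[0.1,[0,0,0],0]]';  python3 -m pendant '[[0.1,[0,0,1],0],[0.1,[0,0,1],0],[0.1,[0,0,0.6],0],[0.1,[0,0,0.6],0],[0.1,[0,0,0],0]]'; python3 - <<'E'
from h import *
np.set_printoptions(precision=3,suppress=True)
a=cv2.cvtColor(eyes.read_camera("side"),4)
cv2.imwrite("pics/c4.png",cv2.resize(a[140:270,280:420],(560,520),interpolation=2))
s=get_state(); M=R.from_rotvec(s["tool_rot"]).as_matrix(); print(M.T@(np.array([.581,-.085,.08])-s["eef_pos"])*1000)
E
```

```text
time: 12.42
eef_pos: [0.5797, -0.0832, 0.1426]
tool_rot: [2.818, 1.388, 0.0]
ft_force: [0.0, 0.0, 0.4]
finger_gap: 0.55
gripper_force: 0.0
time: 13.05
eef_pos: [0.5781, -0.0841, 0.0772]
tool_rot: [-2.818, -1.385, 0.003]
ft_force: [-0.8, -0.2, 0.6]
finger_gap: 0.549
gripper_force: 0.0
[ 0.705  2.221 -1.785]
```

View pics/c4.png

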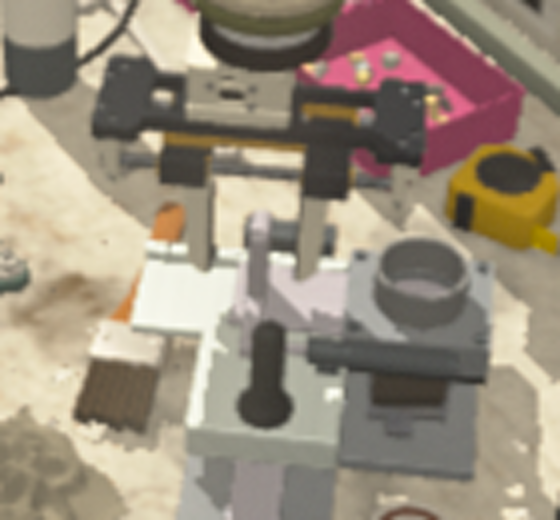

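The lug at crop (258,260) stands between the two fingers at (200,230) and (312,230). I'll close on it.

```bash
python3 -m pendant '[[0.1,[0,0.1,0],0],[-1,[0,0,0],0],[-1,[0,0,0],0],[-1,[0,0,0],0],[-1,[0,0,0],0],[-1,[0,0,0],0],[-1,[0,0,0],0]]'
```

```text
time: 13.98
eef_pos: [0.5809, -0.0856, 0.0787]
tool_rot: [2.819, 1.385, 0.001]
ft_force: [2.1, -1.6, -2.2]
finger_gap: 0.128
gripper_force: 30.0
```

```bash
python3 -m pendant '[[-1,[0,-0.25,0],0],[-1,[0,-0.25,0],0],[-1,[0,-0.25,0],0],[-1,[0,-0.25,0],0],[-1,[0,-0.25,0],0],[-1,[0,-0.1,0],0],[-1,[0,0,0],0],[-1,[0,0,0],0]]'; python3 - <<'E'
from h import *
np.set_printoptions(precision=4,suppress=True)
s=get_state(); d=s["eef_pos"]-[.5809,-.0856,.0787]; u=np.array([.6115,.7912,0]); v=np.array([.7912,-.6115,0]); print("u,-v",d@u*1e3,-d@v*1e3,d[2],"F",s["ft_force"]@u,s["ft_force"]@v)
E
```

```text
time: 14.98
eef_pos: [0.5597, -0.069, 0.0787]
tool_rot: [2.818, 1.385, 0.002]
ft_force: [8.5, -2.7, -5.0]
finger_gap: 0.126
gripper_force: 30.0
u,-v 0.1920495852279327 26.953537533329538 1.3318411857074497e-05 F 3.006206405834964 8.3651111338704
```

```bash
python3 -m pendant '[[-1,[0.15,-0.1,0],0],[-1,[0.05,-0.05,0],0],[-1,[0,0,0],0],[-1,[0,0,0],0]]'; python3 - <<'E'
from h import *
np.set_printoptions(precision=4,suppress=True)
s=get_state(); d=s["eef_pos"]-[.5809,-.0856,.0787]; u=np.array([.6115,.7912,0]); v=np.array([.7912,-.6115,0]); print("u,-v",d@u*1e3,-d@v*1e3,d[2],"F",s["ft_force"]@u,s["ft_force"]@v)
a=cv2.cvtColor(eyes.read_camera("side"),4); b=cv2.cvtColor(eyes.read_camera("top"),4)
cv2.imwrite("pics/c5.png",np.hstack([cv2.resize(a[170:260,300:370],(440,566),interpolation=2),cv2.resize(b[140:200,300:335],(330,566),interpolation=2)]))
E
```

```text
time: 15.48
eef_pos: [0.558, -0.0672, 0.0787]
tool_rot: [2.817, 1.382, -0.007]
ft_force: [-3.0, -17.8, 0.1]
finger_gap: 0.126
gripper_force: 30.0
u,-v 0.530948709358954 29.383580779804483 -4.8768371420912504e-05 F -15.891383930521608 8.495249251849566
```

View pics/c5.png

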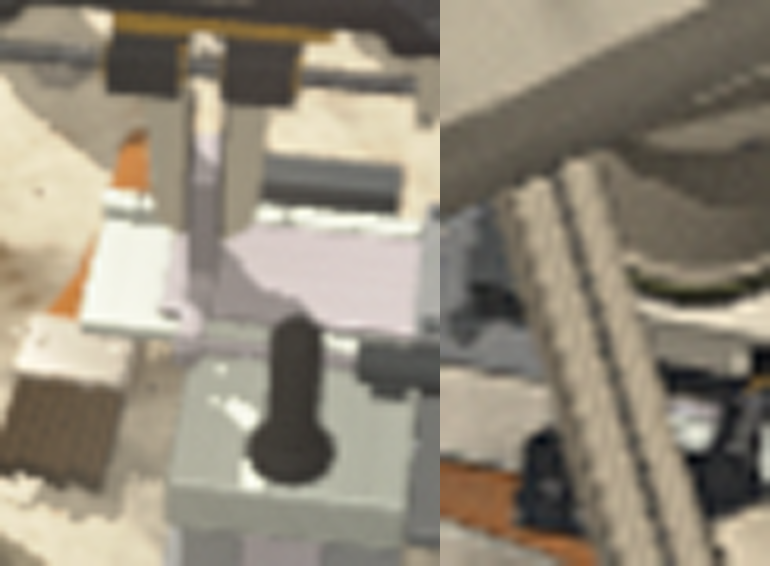

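The lug is firmly between the fingers and drawn toward the robot, with its top at about side (333,192). The pointer is hidden. The 16 N push along the rail moved it only 0.5 mm, so the carriage is hard against the stop. I'll trim slightly and verify.

```bash
python3 -m pendant '[[-1,[-0.04,-0.04,0],0],[-1,[0,0,0],0],[-1,[0,0,0],0],[-1,[0,0,0],0],[-1,[0,0,0],0],[-1,[0,0,0],0],[-1,[0,0,0],0],[-1,[0,0,0],0]]'; python3 - <<'E'
from h import *
np.set_printoptions(precision=4,suppress=True)
s=get_state(); d=s["eef_pos"]-[.5809,-.0856,.0787]; u=np.array([.6115,.7912,0]); v=np.array([.7912,-.6115,0]); print("u,-v",d@u*1e3,-d@v*1e3,d[2],"F",s["ft_force"]@u,s["ft_force"]@v)
for q in(.02,.025,.03,.035):
    L=np.array([.581,-.085,.112])-q*v; B=L-.015*u; B[2]=.058; p=proj("side",[L,B]); print(q,(p-[300,170])*[440/70,566/90])
a=cv2.cvtColor(eyes.read_camera("side"),4)
cv2.imwrite("pics/c6.png",cv2.resize(a[170:260,300:370],(440,566),interpolation=2))
E
```

```text
time: 16.58
eef_pos: [0.5573, -0.0667, 0.0787]
tool_rot: [2.817, 1.383, -0.005]
ft_force: [-0.8, -13.6, -1.2]
finger_gap: 0.126
gripper_force: 30.0
u,-v 0.4818822119573157 30.2467141805003 -3.920429074930065e-05 F -11.217230812295847 7.704359493810147
0.02 [[226.7616 154.7316]
 [218.6282 283.7954]]
0.025 [[213.8639 153.5188]
 [206.0023 282.5527]]
0.03 [[200.9774 152.307 ]
 [193.3872 281.3111]]
0.035 [[188.1021 151.0962]
 [180.7829 280.0705]]
```

View pics/c6.png

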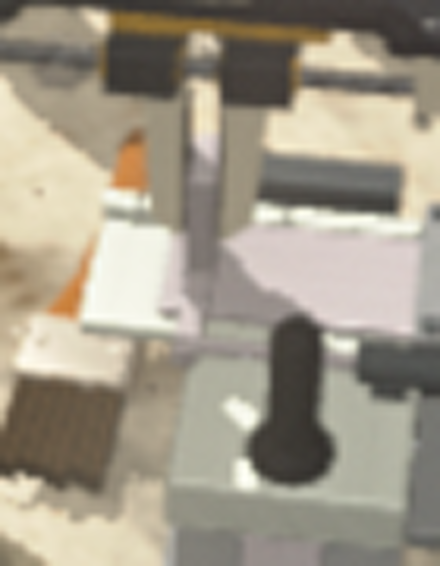

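The lug top at crop (203,145) matches the prediction for 30 mm, (201,152). The force is steady, so I'll hand in.

```bash
python3 -c "
from plant import workorder; print(workorder.finish_job())"
```

```text
the job is handed in; nothing more can be done
None
```

I handed the job in at about 16.6 s. The carriage is pressed against the end stop, and the gripper is holding the gate about 30 mm open, which is half travel. That figure comes from the arm's position and the lug's position in the side camera, because the gripper hid the pointer. I did not touch the brake pad or the other items.

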